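Strip the bangle tower onto the display forms

ROBOT

A 6-joint arm with a two-finger parallel gripper is mounted at the origin on a cart in front of the work surface, level with it; the furniture and walls round the work are solid. World frame = base frame: x ahead of the robot, y to its left, z up, the work surface at z = 0. Lengths are in mm, angles in degrees, forces in N, time in s.
With the tool pointing down it reaches from about 350 to 850 mm from the base axis. Payload 8.1 kg.
Tool frame: the origin (TCP) lies at the very end of the fingers, on their centre line; the grasp point (between the pads) lies 19 mm behind it (r.grip_point_offset is the distance from the TCP to the grasp point, in mm); z points along the fingers, y is the line along which they close (so a half turn about z gives the same grasp; the last joint's range is limited). The gripper opens to 85 mm and grips with 20 to 120 N. Pads are 22 mm wide; open, the fingers measure 114 mm over their backs; the gripper's body (76 mm by 85 mm) begins 54 mm behind the grasp point. The pads swing forward as they close: fully open they stand 13 mm farther back than shut.
Start: joints at [70.909, 7.471, 85.268, -0, 87.261, -4.893], TCP at [147.141, 581.683, 231.292] pointing down, gripper open.
Joint ranges: [-169.43, 169.43], [-51.17, 129.36], [1.28, 143.12], [-76.62, 256.62], [0, 156.53], [-152.29, 152.29]. Speed limits (degrees/s): [136.94, 136.94, 159.86, 180, 180, 180].

INTERFACE

Orientations are given as [roll, pitch, yaw] about the fixed x, y, z axes, in that order (R = Rz(yaw) Ry(pitch) Rx(roll)).
In Python, from bench import status, eyes, r gives the robot as it stands.
- The arm moves only by the shell command python3 -m handwheel 'ROWS' [FORCE]. ROWS is a JSON object whose one key "series" holds a list that holds one entry, the list of rows, each a list of 7 numbers: the shift along the tool's x, y, z in cm, then the turn, a rotation vector about the tool's x, y, z in rad, then the opening, from 0 (shut) to 1 (fully open). In form: {"series": [[[tx, ty, tz, rx, ry, rz, claw], ...]]}. A call has 1 to 12 rows; each row is the pose to reach, as a shift and turn from the pose commanded when the call began, along the tool's axes at that moment; what a row does not reach only later rows make up. A row lasts 1/8 s, in which the tool goes at most 62.5 mm and 10.7 degrees, less where a joint would pass 70% of its speed; a pose out of reach is approached as far as the arm can. A call with a gripper value outside its range is refused whole. The fingers move at their own pace and stop on an object; FORCE is the grip in N (left out, the last holds). Time passes only in rows, so rows that repeat a pose let the fingers close. It gives the time, the measured TCP pose, the force, the opening and the grip force at its end, in the units of the state.
- status.sense(): the state, without advancing time (a new reading comes with each control period).
- eyes.snapshot(name): name is "scene" or "top" or "wrist"; returns a dict with "img" (480x640x3 uint8, red, green, blue), "mtx" (3x3 intrinsics, pixels), "k1" (the pictures are not rectified: a ray, as slopes to the right and down, at radius r is drawn at 1 + k1 r^2 times it, then the intrinsics apply), "R" (3x3) and "t" (3): a world point X has camera coordinates R X + t. Camera axes: x right, y down, z forward; pixel columns grow to the right and rows downward; lengths in mm; the calibration is good to about 2 mm. A picture is of the moment at which its call begins. There is no depth.
- r.hand_in(): hands the job in; it is judged then, once.
The state is a dict: "time": time; "joint_pos": joint angles; "qd": joint speeds; "joint_efforts": joint torques, N m; "tool_pos": TCP position; "tcp_rot": TCP orientation; "ft_force": force on the tool from outside, world axes, zero at the start; "wrist_torque": the same for the moment, N m; "finger_gap": finger opening in mm; "grip_force": force on a finger pad.
Only numpy, scipy, OpenCV 4.12 (cv2) and the standard library are available. Lean on these libraries where they do the work, as an engineer would, in place of code of your own. Each camera call takes 0.05 s, during which the arm holds its last target. There are 200 camera calls.

TASK

Take down the bangle tower: turn its black knob until the wing lies along the long side of the tower's foot, lift the knob out and put it down in the white dish. Then set the three bangles on their own display forms - red (small), blue (medium) and ivory (large), each over the stub of the form with felt of its own colour - so that each lies flat on the felt.

Things in the scene. Friction and masses are not known exactly. Their poses are not given: they have to be found in the camera images.
- bangle_tower: Bangle tower, fixed: pale wood foot 104 mm (own x) by 76 mm (own y), 14 mm high; column 48 mm across up to z 28 mm, 42 mm up to 42 mm, 36 mm up to its top at 57.5 mm. Stacked on it: ivory bangle lowest, then blue, then red. The hollow head's 5 mm top plate has a slot 14 mm wide along own x, the foot's long side. Origin under the foot's middle, on the table.
- knob: Black knob locking the tower. From its origin (lower end) up: steel T-head 24 mm long (own x), flange 45 mm across at z 11-17, wing 34 (x) by 10 (y) mm at z 17-37 mm. Starts at 46.5 mm above the table, wing 63-90 deg off the slot, and cannot lift. Turns freely both ways; within 15 deg of the foot's long side, either way round, it lifts straight out (clear after 11 mm). 50 g.
- bangle_small: The small bangle: red resin ring with a thin brass line round it, outside diameter 54 mm, inside 40 mm, 14 mm high, 30 g. Threaded on the tower with 2 mm play all round, on the blue bangle and 1.5 mm under the knob's flange. Origin on its axis at its lower edge (42 mm above the table at the start), z along the axis; yaw does not matter.
- bangle_medium: The medium bangle: blue resin ring with a thin brass line round it, outside diameter 60 mm, inside 46 mm, 14 mm high, 30 g. Threaded on the tower with 2 mm play all round, between the ivory and the red bangle. Origin on its axis at its lower edge (28 mm above the table at the start), z along the axis; yaw does not matter.
- bangle_large: The large bangle: ivory resin ring with a thin brass line round it, outside diameter 66 mm, inside 52 mm, 14 mm high, 30 g. Threaded on the tower with 2 mm play all round, lowest, on the tower's foot. Origin on its axis at its lower edge (14 mm above the table at the start), z along the axis; yaw does not matter.
- form_small: Display form of the small bangle, fixed: round dark wood foot 76 mm across, 10 mm high; red felt disc 71 mm across on it (felt top at 12 mm); upright stub 24 mm across in the middle, straight to 30 mm, domed to its top at 42 mm. Origin on the axis at the table surface, z up. Its bangle goes over the stub with 8 mm play all round and lies flat on the felt.
- form_medium: Display form of the medium bangle, fixed: round dark wood foot 76 mm across, 10 mm high; blue felt disc 71 mm across on it (felt top at 12 mm); upright stub 30 mm across in the middle, straight to 30 mm, domed to its top at 42 mm. Origin on the axis at the table surface, z up. Its bangle goes over the stub with 8 mm play all round and lies flat on the felt.
- form_large: Display form of the large bangle, fixed: round dark wood foot 76 mm across, 10 mm high; ivory felt disc 71 mm across on it (felt top at 12 mm); upright stub 36 mm across in the middle, straight to 30 mm, domed to its top at 42 mm. Origin on the axis at the table surface, z up. Its bangle goes over the stub with 8 mm play all round and lies flat on the felt.
- dish: White round ceramic dish, fixed: 110 mm across the rim, rim 18 mm high, inner floor 68 mm across at 5 mm height. Origin under its centre, at the table surface. Fixed things not to hit: bead jar at x 0.55, y 0.035 (radius 90 mm, 190 mm high), planter at x 0.57, y -0.25 (radius 130 mm, 250 mm high), prints 0.5 m high on the right beyond y -0.42 from x 0.34 on.

How it is judged (in metres and radians):
At the end, for the whole second after the job is handed in: Each bangle lies flat (0.1 rad) on the form of its colour, axes within 12 mm, its lower edge under 16.5 mm above the table (12 mm on the felt). The knob rests on the dish in any attitude, its origin within 45 mm of the dish centre and under 40 mm high. All let go and at rest (horizontal distance between bangle_small and form_small below 0.012 m and z of bangle_small in the frame of form_small below 0.0165 m and angle between each of bangle_small, bangle_medium, bangle_large's own z axis and vertical below 0.1 rad and linear speed of each of bangle_small, bangle_medium, bangle_large, knob below 0.02 m/s and angular speed of each of bangle_small, bangle_medium, bangle_large, knob below 0.3 rad/s and horizontal distance between bangle_medium and form_medium below 0.012 m and z of bangle_medium in the frame of form_medium below 0.0165 m and horizontal distance between bangle_large and form_large below 0.012 m and z of bangle_large in the frame of form_large below 0.0165 m and horizontal distance between knob and dish below 0.045 m and height (world z) of knob below 0.04 m and contact force between knob and dish above 0.1 N); the robot touches nothing.
It also fails if it takes over 136 s, if anything falls off the work surface, if the arm or the gripper's body presses on something with over 40 N, if the wrist force passes 120 N, or if a joint passes its speed limit or range.

## Working session

There is one attempt and no reset: what is moved stays moved. The work goes in short steps, Python scripts to look and compute and a shell command to move; the robot and the scene stay as the last step left them, time stands still between calls to the robot, and variables do not carry over. Pictures are saved under pics/ and viewed, at most 17 in all, crops included, and the job is handed in when it is done.

```bash
ls; mkdir -p pics; python3 - <<'E'
from bench import status, eyes, r
import cv2
for n in("scene","top"):
    s=eyes.snapshot(n); cv2.imwrite(f"pics/{n}0.png",s["img"][:,:,::-1]); print(n,s["mtx"].tolist(),s["k1"],s["R"].tolist(),s["t"].tolist())
print(status.sense(), r.grip_point_offset)
E
```

```text
pics
scene [[574.9429773391244, 0.0, 326.39815676857285], [0.0, 574.9429773391244, 235.70069706820485], [0.0, 0.0, 1.0]] -0.01523069590073445 [[0.879231975098627, -0.47622820296898694, -0.01256314694238709], [-0.3392208707351621, -0.6073320699914392, -0.7183849647769581], [0.3344851787775433, 0.6358887131069733, -0.6955323211190919]] [-371.73105889660445, 314.84720961132393, 923.5566199679475]
top [[510.27516174842714, 0.0, 319.60876706780516], [0.0, 510.27516174842714, 244.0217593930837], [0.0, 0.0, 1.0]] 0.022726758470714484 [[-0.03025566946755454, -0.9994704283800481, 0.0119773644376832], [-0.9862465299701221, 0.02790311054047785, -0.16290855884224845], [0.1624880813689501, -0.016741541624619324, -0.9865684690872036]] [130.53683078146227, 488.66021305540147, 834.7413320545021]
{'time': 0.1, 'joint_pos': array([ 7.09110725e+01,  7.51015485e+00,  8.53234934e+01,  2.70019693e-04,
        8.72603144e+01, -4.89558499e+00]), 'qd': array([-0.04138906, -0.00884196, -0.17956837, -0.0046415 ,  0.09343644,
       -0.03599524]), 'joint_efforts': array([ 1.77075770e-03, -5.70955360e+01, -5.01937830e+01, -1.05771589e-04,
        8.20381218e-03,  5.73656416e-05]), 'tool_pos': array([146.95908663, 581.22119501, 230.35149709]), 'tcp_rot': array([-1.79906403e+02, -8.28748823e-03,  1.65806638e+02]), 'ft_force': array([-0.17555488,  1.27920587,  0.27301205]), 'wrist_torque': array([0.01353842, 0.00469377, 0.01776633]), 'grip_force': 0.0, 'finger_gap': 85.77822354542778} 18.700000000000003
```

View pics/top0.png

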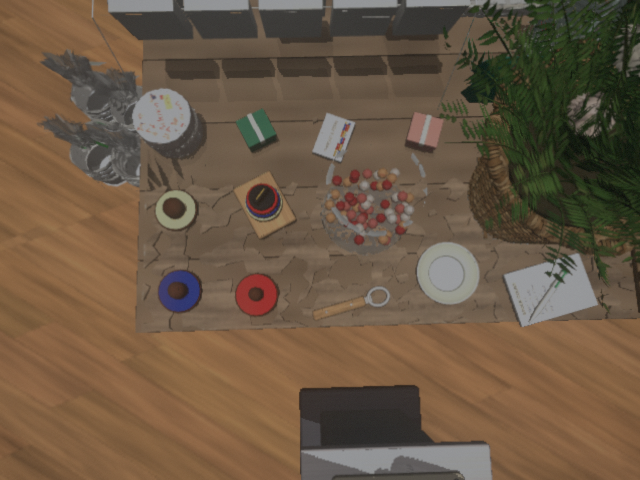

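View pics/scene0.png

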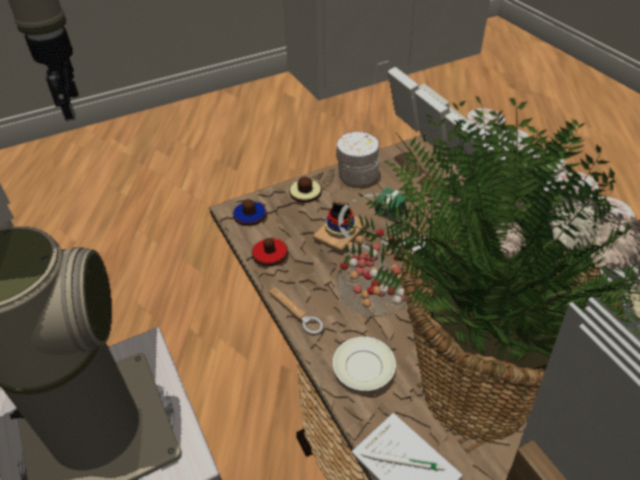

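```bash
cat > h.py <<'E'
import numpy as np, cv2
from bench import status, eyes, r
from scipy.spatial.transform import Rotation as Ro
def ray(s,uv):
    p=cv2.undistortPoints(np.array([[uv]],float),s["mtx"],np.array([s["k1"],0,0,0.]))[0,0]
    R=np.array(s["R"]);t=np.array(s["t"]); return -R.T@t, R.T@np.array([p[0],p[1],1])
def w(s,uv,z):
    c,d=ray(s,uv); return c+d*(z-c[2])/d[2]
def px(s,X):
    return cv2.projectPoints(np.array([X],float).reshape(-1,3),cv2.Rodrigues(np.array(s["R"]))[0],np.array(s["t"],float),s["mtx"],np.array([s["k1"],0,0,0.]))[0][:,0]
def blob(s,box,f,z):
    x0,y0,x1,y1=box; c=s["img"][y0:y1,x0:x1]; m=f(c.astype(int)).astype(np.uint8)
    cs,_=cv2.findContours(m,0,cv2.CHAIN_APPROX_NONE); k=max(cs,key=cv2.contourArea)
    k=cv2.convexHull(k)
    P=np.array([w(s,(q[0]+x0,q[1]+y0),z)[:2] for q in k[:,0]],np.float32)
    (c,rad)=cv2.minEnclosingCircle(P); M=cv2.moments(P.reshape(-1,1,2))
    return np.round([M["m10"]/M["m00"],M["m01"]/M["m00"],rad, np.sqrt(M["m00"]/np.pi)],1)
def toolmat():
    S=status.sense(); return np.array(S["tool_pos"]),Ro.from_euler("xyz",S["tcp_rot"],degrees=True).as_matrix()
E
python3 - <<'E'
from h import *
s=eyes.snapshot("top"); im=s["img"]
red=lambda c:(c[...,0]>c[...,1]+80)&(c[...,1]<70)
blue=lambda c:(c[...,2]>c[...,0]+40)
ivo=lambda c:(c.min(2)>120)
print("red",blob(s,(225,265,290,325),red,12)); print("blue",blob(s,(150,262,210,320),blue,12))
print("ivory",blob(s,(148,182,202,238),ivo,12)); print("dish",blob(s,(405,230,490,312),ivo,18))
cv2.imwrite("pics/t1.png",cv2.resize(im[160:250,215:315],None,fx=6,fy=6,interpolation=cv2.INTER_CUBIC)[:,:,::-1])
q=eyes.snapshot("scene"); cv2.imwrite("pics/s1.png",cv2.resize(q["img"][165:280,220:400],None,fx=4,fy=4,interpolation=cv2.INTER_CUBIC)[:,:,::-1])
E
```

```text
red [411.6 228.6  34.4  33.7]
blue [422.1 361.5  34.3  33.5]
ivory [566.7 370.8  33.4  32.3]
dish [ 439.4 -105.6   54.3   53.7]
```

View pics/t1.png

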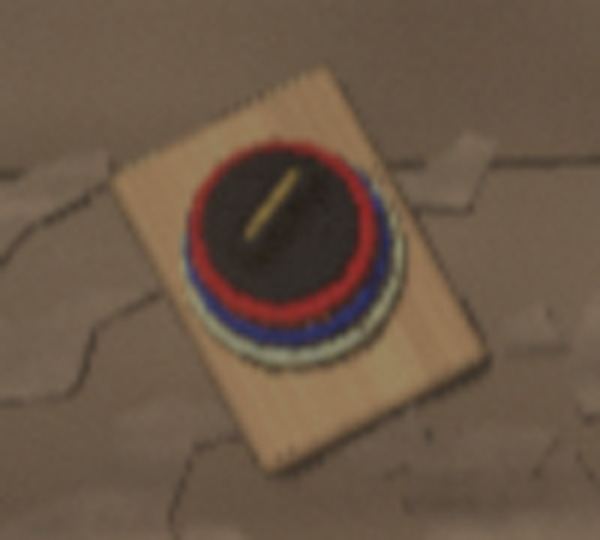

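```bash
python3 - <<'E'
from h import *
s=eyes.snapshot("top")
g=lambda u,v:((u-2.5)/6+215,(v-2.5)/6+160)
P=np.array([w(s,g(*q),14)[:2] for q in[(325,68),(113,183),(268,475),(488,358)]])
print(P, P.mean(0),np.linalg.norm(np.diff(P,axis=0),axis=1))
d=(P[2]-P[1]+P[3]-P[0]); print("long yaw",np.degrees(np.arctan2(d[1],d[0])))
W=np.array([w(s,g(*q),83.5)[:2] for q in[(248,238),(297,170)]]); d=W[1]-W[0];print("wing",W.mean(0),np.linalg.norm(d),np.degrees(np.arctan2(d[1],d[0])))
red=lambda c:(c[...,0]>c[...,1]+60)&(c[...,1]<90)
print(blob(s,(240,175,285,220),red,56))
p,R=toolmat(); print(p,R.round(3))
E
```

```text
[[632.50913305 203.33753715]
 [598.55744689 266.93621107]
 [508.86216056 221.83809938]
 [542.20045447 156.46312885]] [570.53229874 212.14374411] [ 72.09374673 100.39464163  73.38479824]
long yaw -152.93536693555586
wing [572.03434072 212.60734186] 23.310317659120642 -35.87319390400435
[571.  212.6  26.2  25.2]
[147.04893666 581.43170859 230.78574357] [[-0.969  0.245 -0.   ]
 [ 0.245  0.969 -0.001]
 [ 0.    -0.001 -1.   ]]
```

```bash
cat > go.py <<'E'
import sys
from h import *
# go.py x y z ydir : target TCP and direction (deg, world) of tool y
x,y,z,a=map(float,sys.argv[1:5]); p,R=toolmat()
cur=np.degrees(np.arctan2(R[1,1],R[0,1])); d=(a-cur+90)%180-90 if len(sys.argv)<6 else a-cur
print("shift cm",(R.T@(np.array([x,y,z])-p)/10).round(2),"rz",round(-np.radians(d),3),"tilt fix",(Ro.from_matrix(R.T@np.array([[1,0,0],[0,-1,0],[0,0,-1.]])).as_rotvec()).round(3)[:2], "ydir",cur.round(1),"p",p.round(1))
E
python3 go.py 571.5 212.5 150 54
```

```text
shift cm [-50.2  -25.35   8.1 ] rz 0.38 tilt fix [-0.     0.001] ydir 75.8 p [147.  581.4 230.8]
```

```bash
python3 -m handwheel '{"series":[[[-50.2,-25.35,8,0,0,0.38,1],[-50.2,-25.35,8,0,0,0.38,1],[-50.2,-25.35,8,0,0,0.38,1],[-50.2,-25.35,8,0,0,0.38,1],[-50.2,-25.35,8,0,0,0.38,1],[-50.2,-25.35,8,0,0,0.38,1],[-50.2,-25.35,8,0,0,0.38,1],[-50.2,-25.35,8,0,0,0.38,1],[-50.2,-25.35,8,0,0,0.38,1],[-50.2,-25.35,8,0,0,0.38,1],[-50.2,-25.35,8,0,0,0.38,1],[-50.2,-25.35,8,0,0,0.38,1]]]}' 40; python3 go.py 571.5 212.5 66 54
python3 - <<'E'
from h import *
s=eyes.snapshot("wrist"); cv2.imwrite("pics/w1.png",s["img"][:,:,::-1]); print(px(s,[[571.5,212.5,83.5],[571.5,212.5,14]]))
E
```

```text
time: 1.75
tool_pos: [570.9, 213.9, 151.5]
tcp_rot: [180.0, -0.0, 144.1]
ft_force: [-0.4, 0.8, 0.8]
finger_gap: 85.4
grip_force: 0.0
shift cm [-0.13 -0.08  8.55] rz 0.002 tilt fix [-0. -0.] ydir 54.1 p [570.9 213.9 151.5]
[[322.16320152 262.57511952]
 [322.21474191 228.60635955]]
```

View pics/w1.png

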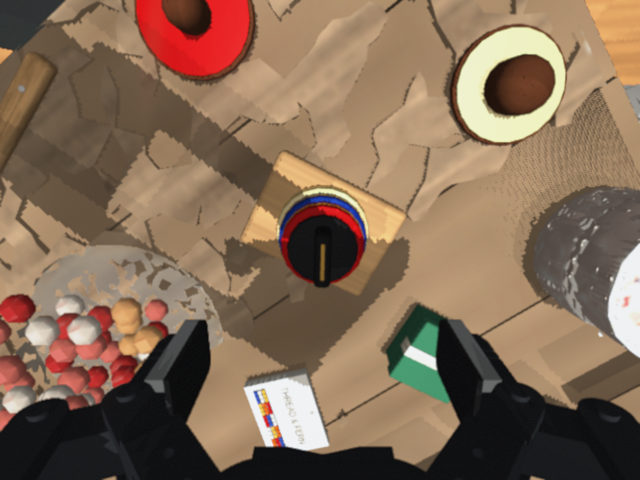

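The wing's brass line is centred at about (322,262), exactly where predicted and perpendicular to the closing line. I'll descend and grip.

```bash
python3 -m handwheel '{"series":[[[-0.1,-0.1,4.5,0,0,0,1],[-0.1,-0.1,8.4,0,0,0,1],[-0.1,-0.1,8.4,0,0,0,1],[-0.1,-0.1,8.4,0,0,0,0.5],[-0.1,-0.1,8.4,0,0,0,0],[-0.1,-0.1,8.4,0,0,0,0],[-0.1,-0.1,8.4,0,0,0,0],[-0.1,-0.1,8.4,0,0,0,0],[-0.1,-0.1,8.4,0,0,0,0],[-0.1,-0.1,8.4,0,0,0,0]]]}' 40; python3 go.py 571.5 212.5 66 117.1
python3 - <<'E'
from h import *
s=eyes.snapshot("wrist")
red=lambda c:(c[...,0]>c[...,1]+100)&(c[...,1]<70)
E
```

```text
time: 3.05
tool_pos: [572.5, 211.5, 68.2]
tcp_rot: [179.9, 0.0, 144.0]
ft_force: [-1.2, 0.0, 5.4]
finger_gap: 9.0
grip_force: 40.6
shift cm [0.14 0.02 0.22] rz -1.101 tilt fix [ 0.002 -0.001] ydir 54.0 p [572.5 211.5  68.2]
```

```bash
python3 -m handwheel '{"series":[[[0,0,0,0,0,-0.18,0],[0,0,0,0,0,-0.36,0],[0,0,0,0,0,-0.54,0],[0,0,0,0,0,-0.72,0],[0,0,0,0,0,-0.9,0],[0,0,0,0,0,-1.1,0],[0,0,0,0,0,-1.1,0],[0,0,0,0,0,-1.1,0]]]}' 40; python3 -m handwheel '{"series":[[[0,0,-0.8,0,0,0,0],[0,0,-1.6,0,0,0,0],[0,0,-2.5,0,0,0,0],[0,0,-2.5,0,0,0,0]]]}'
python3 - <<'E'
from h import *
s=eyes.snapshot("scene"); cv2.imwrite("pics/s2.png",cv2.resize(s["img"][100:280,240:440],None,fx=3.3,fy=3.3)[:,:,::-1])
E
```

```text
time: 4.1
tool_pos: [572.6, 211.7, 68.2]
tcp_rot: [-180.0, 0.1, -152.9]
ft_force: [-0.1, -0.2, 4.7]
finger_gap: 8.8
grip_force: 40.6
time: 4.6
tool_pos: [572.5, 211.6, 93.6]
tcp_rot: [-180.0, 0.1, -152.9]
ft_force: [-0.3, 0.1, -0.5]
finger_gap: 9.1
grip_force: 39.8
```

View pics/s2.png

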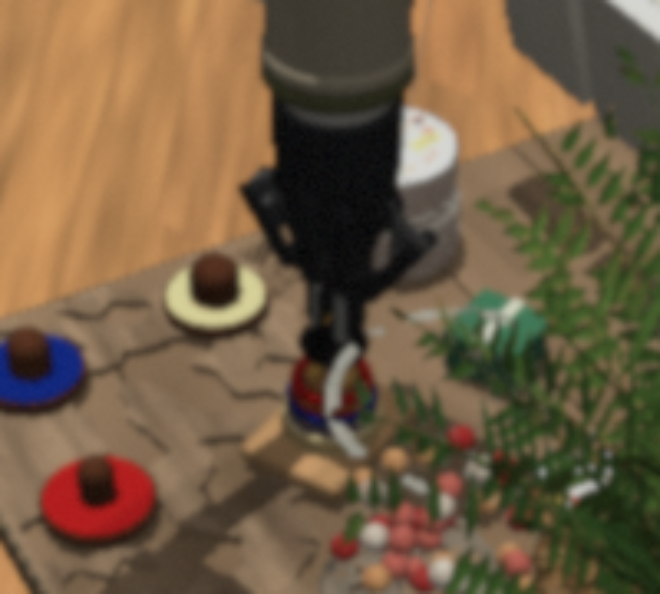

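The knob is out (dark body held above the red ring at about (335,345)). Next I'll lift it and take it to the dish.

```bash
python3 -m handwheel '{"series":[[[0,0,-6,0,0,0,0],[0,0,-12,0,0,0,0],[0,0,-18,0,0,0,0],[0,0,-18,0,0,0,0]]]}'; python3 go.py 438 -104 270 48
```

```text
time: 5.15
tool_pos: [574.6, 212.2, 279.5]
tcp_rot: [-179.9, 0.6, -152.9]
ft_force: [0.1, 0.4, -0.6]
finger_gap: 8.9
grip_force: 39.8
shift cm [ 26.56 -21.94   0.71] rz 1.205 tilt fix [-0.015  0.   ] ydir 117.1 p [574.6 212.2 279.5]
```

```bash
python3 -m handwheel '{"series":[[[26.5,-21.9,0.3,0,0,1.2,0],[26.5,-21.9,0.3,0,0,1.2,0],[26.5,-21.9,0.3,0,0,1.2,0],[26.5,-21.9,0.3,0,0,1.2,0],[26.5,-21.9,0.3,0,0,1.2,0],[26.5,-21.9,0.3,0,0,1.2,0],[26.5,-21.9,0.3,0,0,1.2,0],[26.5,-21.9,0.3,0,0,1.2,0],[26.5,-21.9,0.3,0,0,1.2,0],[26.5,-21.9,0.3,0,0,1.2,0]]]}'; python3 go.py 438 -104 31 48
```

```text
time: 6.4
tool_pos: [435.5, -103.7, 269.0]
tcp_rot: [-180.0, -0.0, 138.4]
ft_force: [-0.2, -0.4, -0.6]
finger_gap: 9.1
grip_force: 39.8
shift cm [-0.22  0.15 23.8 ] rz 0.007 tilt fix [-0.001 -0.   ] ydir 48.4 p [ 435.5 -103.7  269. ]
```

```bash
python3 -m handwheel '{"series":[[[-0.2,0.1,6,0,0,0,0],[-0.2,0.1,12,0,0,0,0],[-0.2,0.1,18,0,0,0,0],[-0.2,0.1,22,0,0,0,0],[-0.2,0.1,23.8,0,0,0,0],[-0.2,0.1,23.8,0,0,0,0],[-0.2,0.1,23.8,0,0,0,0],[-0.2,0.1,23.9,0,0,0,0]]]}'; python3 go.py 438 -104 31 48
```

```text
time: 7.4
tool_pos: [438.9, -105.1, 31.8]
tcp_rot: [179.9, 0.1, 138.3]
ft_force: [0.2, -0.4, -0.4]
finger_gap: 8.9
grip_force: 39.8
shift cm [0.14 0.02 0.08] rz 0.006 tilt fix [ 0.004 -0.   ] ydir 48.3 p [ 438.9 -105.1   31.8]
```

```bash
python3 -m handwheel '{"series":[[[0,0,0.25,0,0,0,0],[0,0,0.45,0,0,0,0],[0,0,0.45,0,0,0,0],[0,0,0.45,0,0,0,0.3],[0,0,0.45,0,0,0,0.4],[0,0,0.45,0,0,0,0.4],[0,0,0.45,0,0,0,0.4],[0,0,-3,0,0,0,0.4],[0,0,-9,0,0,0,0.6],[0,0,-15,0,0,0,1],[0,0,-21,0,0,0,1],[0,0,-24,0,0,0,1]]]}'; python3 go.py 572.5 211.8 150 117
python3 - <<'E'
from h import *
s=eyes.snapshot("wrist"); cv2.imwrite("pics/w2.png",s["img"][:,:,::-1]); print(px(s,[[439.4,-105.6,5]]))
E
```

```text
time: 8.9
tool_pos: [438.8, -105.1, 274.5]
tcp_rot: [179.9, 0.3, 138.3]
ft_force: [0.8, 1.6, 0.0]
finger_gap: 85.0
grip_force: 0.0
shift cm [11.16 32.54 12.46] rz -1.199 tilt fix [ 0.007 -0.   ] ydir 48.3 p [ 438.8 -105.1  274.5]
[[322.53526599 191.75405886]]
```

View pics/w2.png

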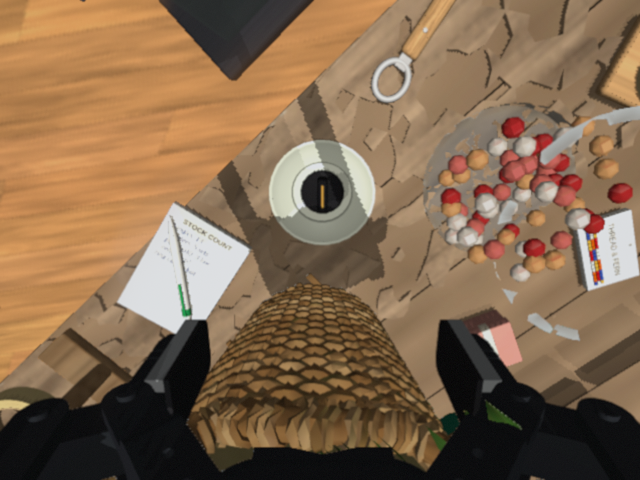

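The knob stands upright mid-dish at (322,192). Next is the red bangle.

```bash
python3 -m handwheel '{"series":[[[11.1,32.5,0,0,0,0,1],[11.1,32.5,0,0,0,0,1],[11.1,32.5,0,0,0,0,1],[11.1,32.5,0,0,0,0,1],[11.1,32.5,0,0,0,0,1],[11.1,32.5,0,0,0,0,1],[11.1,32.5,4,0,0,0,1],[11.1,32.5,10,0,0,0,1],[11.1,32.5,12.5,0,0,0,1],[11.1,32.5,12.5,0,0,0,1]]]}' 30; python3 go.py 572.5 211.8 40 48
python3 - <<'E'
from h import *
s=eyes.snapshot("wrist"); cv2.imwrite("pics/w3.png",s["img"][:,:,::-1])
print(px(s,[[572.5,211.8,57.5],[411.6,228.6,12],[566.7,370.8,12],[422.1,361.5,12]]))
red=lambda c:(c[...,0]>c[...,1]+80)&(c[...,1]<80)
im=s["img"]; m=red(im.astype(int)).astype(np.uint8); n,l,st,ce=cv2.connectedComponentsWithStats(m)
print([(st[i],ce[i].round()) for i in range(1,n) if st[i,4]>800])
E
```

```text
time: 10.2
tool_pos: [568.6, 211.1, 141.7]
tcp_rot: [-179.7, -0.2, 138.3]
ft_force: [0.5, -0.7, -0.1]
finger_gap: 85.4
grip_force: 0.0
shift cm [-0.28  0.36 10.17] rz 0.005 tilt fix [-0.007  0.005] ydir 48.3 p [568.6 211.1 141.7]
[[ 329.08223643  255.10638752]
 [ 176.08076615   28.68420408]
 [ 511.9264435    66.61454751]
 [ 352.2318051  -137.47467964]]
[(array([ 116,    0,  117,   91, 6871], dtype=int32), array([178.,  44.])), (array([ 286,  209,   86,   82, 2210], dtype=int32), array([330., 248.]))]
```

View pics/w3.png

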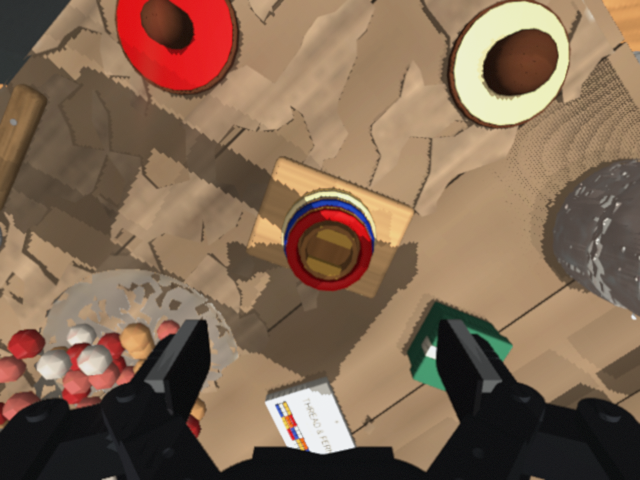

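```bash
python3 -m handwheel '{"series":[[[-0.2,0.1,5,0,0,0,1],[-0.2,0.1,9,0,0,0,1],[-0.2,0.1,10.3,0,0,0,1],[-0.2,0.1,10.3,0,0,0,1],[-0.2,0.1,10.3,0,0,0,1]]]}' 30; python3 go.py 572.5 211.8 38.5 48
```

```text
time: 10.88
tool_pos: [575.1, 211.7, 45.2]
tcp_rot: [179.8, 0.1, 138.3]
ft_force: [0.4, 1.0, 1.1]
finger_gap: 85.2
grip_force: 0.0
shift cm [ 0.2  -0.17  0.67] rz 0.005 tilt fix [ 0.004 -0.003] ydir 48.3 p [575.1 211.7  45.2]
```

```bash
python3 -m handwheel '{"series":[[[0.2,-0.15,0.6,0,0,0,1],[0.2,-0.15,0.6,0,0,0,1],[0.2,-0.15,0.6,0,0,0,1],[0.2,-0.15,0.6,0,0,0,1]]]}' 30; python3 go.py 572.5 211.8 38.5 48
```

```text
time: 11.38
tool_pos: [570.7, 211.4, 36.5]
tcp_rot: [180.0, 0.0, 138.3]
ft_force: [-0.5, -0.5, 0.1]
finger_gap: 85.3
grip_force: 0.0
shift cm [-0.11  0.15 -0.2 ] rz 0.005 tilt fix [ 0. -0.] ydir 48.3 p [570.7 211.4  36.5]
```

```bash
python3 -m handwheel '{"series":[[[-0.1,0.1,-0.2,0,0,0,0.8],[-0.1,0.1,-0.2,0,0,0,0.55],[-0.1,0.1,-0.2,0,0,0,0.4],[-0.1,0.1,-0.2,0,0,0,0.4],[-0.1,0.1,-0.2,0,0,0,0.4],[-0.1,0.1,-0.2,0,0,0,0.4]]]}' 30; python3 -m handwheel '{"series":[[[0,0,-0.8,0,0,0,0.4],[0,0,-1.6,0,0,0,0.4],[0,0,-3,0,0,0,0.4],[0,0,-6,0,0,0,0.4],[0,0,-6,0,0,0,0.4],[0,0,-6,0,0,0,0.4]]]}'; python3 go.py 411.6 228.6 100 48
python3 - <<'E'
from h import *
s=eyes.snapshot("wrist"); cv2.imwrite("pics/w4.png",s["img"][:,:,::-1])
s=eyes.snapshot("scene"); cv2.imwrite("pics/s4.png",cv2.resize(s["img"][140:260,290:390],None,fx=4,fy=4)[:,:,::-1])
a=cv2.imread("pics/w4.png");b=cv2.imread("pics/s4.png");cv2.imwrite("pics/c4.png",np.hstack([cv2.resize(a,(400,300)),b[90:390]]))
E
```

```text
time: 12.12
tool_pos: [572.6, 211.6, 39.1]
tcp_rot: [179.9, 0.0, 138.3]
ft_force: [-0.1, 1.2, 6.1]
finger_gap: 52.8
grip_force: 31.5
time: 12.88
tool_pos: [572.0, 211.5, 98.4]
tcp_rot: [180.0, 0.0, 138.3]
ft_force: [-0.3, -0.2, -1.5]
finger_gap: 53.1
grip_force: 31.6
shift cm [13.12 -9.39 -0.16] rz 0.005 tilt fix [ 0. -0.] ydir 48.3 p [572.  211.5  98.4]
```

View pics/c4.png

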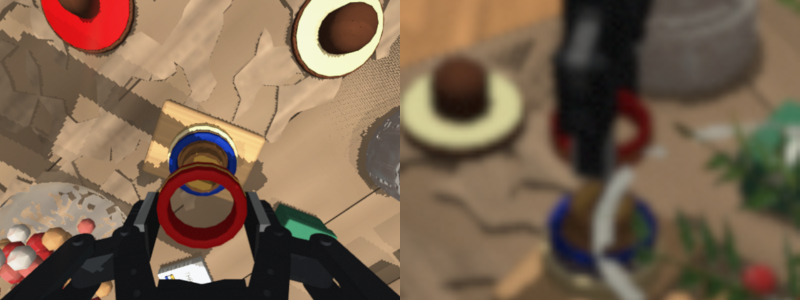

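The red ring is held level above the stack, with blue and ivory left on the tower. Next it goes to the red form.

```bash
python3 -m handwheel '{"series":[[[13.1,-9.4,-0.5,0,0,0,0.4],[13.1,-9.4,-0.5,0,0,0,0.4],[13.1,-9.4,-0.5,0,0,0,0.4],[13.1,-9.4,-0.5,0,0,0,0.4],[13.1,-9.4,-0.5,0,0,0,0.4],[13.1,-9.4,-0.5,0,0,0,0.4],[13.1,-9.4,-0.5,0,0,0,0.4]]]}'; python3 go.py 411.6 228.6 11 48
python3 - <<'E'
from h import *
s=eyes.snapshot("wrist"); cv2.imwrite("pics/w5.png",s["img"][:,:,::-1]); 
p,R=toolmat();f=[411.6,228.6]
print(px(s,[f+[12],f+[42],list(p[:2])+[p[2]+3]]))
red=lambda c:(c[...,0]>c[...,1]+80)&(c[...,1]<80)
m=red(s["img"].astype(int)).astype(np.uint8); n,l,st,ce=cv2.connectedComponentsWithStats(m)
print([st[i] for i in range(1,n) if st[i,4]>800])
E
```

```text
time: 13.85
tool_pos: [412.3, 228.2, 103.2]
tcp_rot: [-180.0, -0.0, 138.3]
ft_force: [0.9, -0.0, -0.7]
finger_gap: 52.5
grip_force: 31.7
shift cm [ 0.08 -0.02  9.22] rz 0.004 tilt fix [-0.  0.] ydir 48.3 p [412.3 228.2 103.2]
[[323.05437875 245.98421748]
 [323.11815172 263.39757359]
 [323.58519519 323.27373388]]
[array([ 265,  189,  115,   86, 6102], dtype=int32), array([ 251,  271,  144,  127, 6206], dtype=int32)]
```

View pics/w5.png

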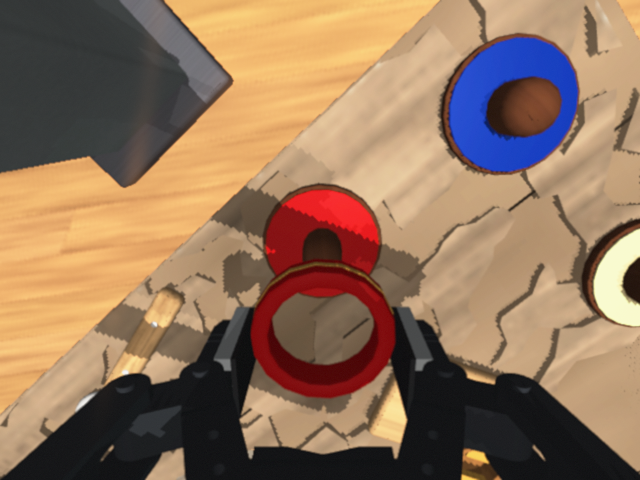

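The red felt is centred at about x=322, in line with the held ring at 323, so I'm lowering.

```bash
python3 -m handwheel '{"series":[[[0.1,0,4,0,0,0,0.4],[0.1,0,7.5,0,0,0,0.4],[0.1,0,9,0,0,0,0.4],[0.1,0,9,0,0,0,0.4],[0.1,0,9,0,0,0,0.4],[0.1,0,9.1,0,0,0,0.4]]]}'; python3 go.py 411.6 228.6 10.5 48
```

```text
time: 14.65
tool_pos: [412.3, 229.6, 13.9]
tcp_rot: [179.9, 0.1, 138.3]
ft_force: [0.1, -0.0, -0.5]
finger_gap: 52.4
grip_force: 31.7
shift cm [-0.02 -0.13  0.34] rz 0.005 tilt fix [ 0.003 -0.003] ydir 48.3 p [412.3 229.6  13.9]
```

```bash
python3 -m handwheel '{"series":[[[0,0,0.2,0,0,0,0.4],[0,0,0.2,0,0,0,0.4],[0,0,0.2,0,0,0,0.7],[0,0,0.2,0,0,0,1],[0,0,0.2,0,0,0,1],[0,0,0.2,0,0,0,1],[0,0,0.2,0,0,0,1],[0,0,-3,0,0,0,1],[0,0,-9,0,0,0,1],[0,0,-13,0,0,0,1],[0,0,-13,0,0,0,1],[0,0,-13,0,0,0,1]]]}'; python3 go.py 572.5 211.8 130 48
python3 - <<'E'
from h import *
s=eyes.snapshot("wrist"); cv2.imwrite("pics/w6.png",s["img"][:,:,::-1])
E
```

```text
time: 16.15
tool_pos: [410.6, 228.9, 141.7]
tcp_rot: [-180.0, -0.0, 138.3]
ft_force: [-0.5, -0.4, 0.1]
finger_gap: 85.6
grip_force: 0.0
shift cm [-13.23   9.49   1.16] rz 0.005 tilt fix [-0.  0.] ydir 48.3 p [410.6 228.9 141.7]
```

View pics/w6.png

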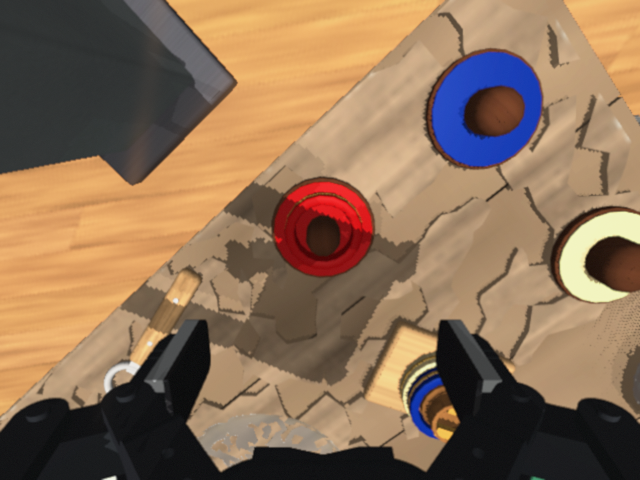

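Red lies flat round its stub at (323,228). Blue is next.

```bash
python3 -m handwheel '{"series":[[[-13.2,9.5,1,0,0,0,1],[-13.2,9.5,1,0,0,0,1],[-13.2,9.5,1,0,0,0,1],[-13.2,9.5,1,0,0,0,1],[-13.2,9.5,5,0,0,0,1],[-13.2,9.5,9,0,0,0,1],[-13.2,9.5,10,0,0,0,1],[-13.2,9.5,10,0,0,0,1],[-13.2,9.5,10,0,0,0,1],[-13.2,9.5,10,0,0,0,1]]]}'; python3 go.py 572.5 211.8 24 48
```

```text
time: 17.45
tool_pos: [574.0, 212.6, 44.3]
tcp_rot: [179.8, 0.1, 138.3]
ft_force: [-0.0, -0.2, 0.2]
finger_gap: 85.6
grip_force: 0.0
shift cm [ 0.06 -0.17  2.03] rz 0.005 tilt fix [ 0.003 -0.002] ydir 48.3 p [574.  212.6  44.3]
```

```bash
python3 -m handwheel '{"series":[[[0.05,-0.1,1,0,0,0,1],[0.05,-0.1,1.8,0,0,0,1],[0.05,-0.1,1.8,0,0,0,1],[0.05,-0.1,1.8,0,0,0,0.8],[0.05,-0.1,1.8,0,0,0,0.6],[0.05,-0.1,1.8,0,0,0,0.45],[0.05,-0.1,1.8,0,0,0,0.45],[0.05,-0.1,1.8,0,0,0,0.45],[0.05,-0.1,1.8,0,0,0,0.45]]]}' 30; python3 -m handwheel '{"series":[[[0,0,-0.8,0,0,0,0.45],[0,0,-1.6,0,0,0,0.45],[0,0,-3,0,0,0,0.45],[0,0,-7,0,0,0,0.45],[0,0,-9,0,0,0,0.45],[0,0,-9,0,0,0,0.45],[0,0,-9,0,0,0,0.45]]]}'; python3 go.py 422.1 361.5 110 48
python3 - <<'E'
from h import *
s=eyes.snapshot("wrist"); cv2.imwrite("pics/w7.png",s["img"][:,:,::-1])
E
```

```text
time: 18.58
tool_pos: [572.2, 211.9, 24.9]
tcp_rot: [179.9, 0.0, 138.3]
ft_force: [-0.2, -0.1, 6.3]
finger_gap: 58.6
grip_force: 32.6
time: 19.45
tool_pos: [570.9, 211.6, 113.0]
tcp_rot: [-179.9, -0.1, 138.3]
ft_force: [-1.2, -1.1, -1.2]
finger_gap: 58.6
grip_force: 32.4
shift cm [21.08  1.3   0.32] rz 0.005 tilt fix [-0.002  0.001] ydir 48.3 p [570.9 211.6 113. ]
```

View pics/w7.png

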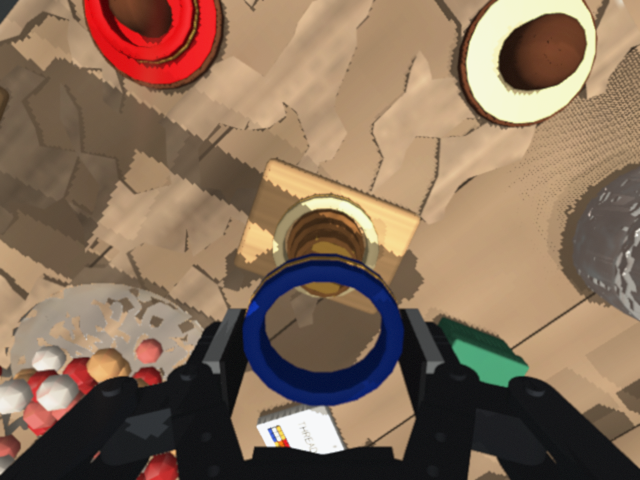

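Blue is held level at (322,330), with ivory left on the tower. Now to the blue form.

```bash
python3 -m handwheel '{"series":[[[21.1,1.3,0,0,0,0,0.45],[21.1,1.3,0,0,0,0,0.45],[21.1,1.3,0,0,0,0,0.45],[21.1,1.3,0,0,0,0,0.45],[21.1,1.3,0,0,0,0,0.45],[21.1,1.3,0,0,0,0,0.45],[21.1,1.3,0,0,0,0,0.45],[21.1,1.3,0,0,0,0,0.45]]]}'; python3 go.py 422.1 361.5 11 48
python3 - <<'E'
from h import *
s=eyes.snapshot("wrist")
f=[422.1,361.5]; print(px(s,[f+[12]]),px(s,[[f[0]+35.5*np.cos(a),f[1]+35.5*np.sin(a),12] for a in np.arange(0,6.3,.1)]).min(0))
m=(lambda c:(c[...,2]>c[...,0]+60))(s["img"].astype(int)).astype(np.uint8); n,l,st,ce=cv2.connectedComponentsWithStats(m)
print([st[i] for i in range(1,n) if st[i,4]>800])
E
```

```text
time: 20.5
tool_pos: [423.4, 361.1, 114.1]
tcp_rot: [-180.0, 0.0, 138.2]
ft_force: [0.3, -0.5, -0.6]
finger_gap: 58.5
grip_force: 32.4
shift cm [ 0.13 -0.06 10.31] rz 0.004 tilt fix [-0.  0.] ydir 48.2 p [423.4 361.1 114.1]
[[322.40186143 239.88755869]] [267.93964194 185.70206982]
[array([ 268,  185,  108,   81, 5021], dtype=int32), array([ 243,  262,  160,  143, 6889], dtype=int32)]
```

```bash
python3 -m handwheel '{"series":[[[0.1,0,5,0,0,0,0.45],[0.1,0,8.7,0,0,0,0.45],[0.1,0,10,0,0,0,0.45],[0.1,0,10.2,0,0,0,0.45],[0.1,0,10.2,0,0,0,0.45],[0.1,0,10.2,0,0,0,0.45],[0.1,0,10.2,0,0,0,0.45]]]}'; python3 go.py 422.1 361.5 10.5 48
```

```text
time: 21.42
tool_pos: [422.7, 363.1, 13.4]
tcp_rot: [179.9, 0.0, 138.3]
ft_force: [0.1, 0.3, 0.7]
finger_gap: 58.7
grip_force: 32.4
shift cm [-0.06 -0.16  0.29] rz 0.005 tilt fix [ 0.001 -0.002] ydir 48.3 p [422.7 363.1  13.4]
```

```bash
python3 -m handwheel '{"series":[[[0,0,0.15,0,0,0,0.45],[0,0,0.15,0,0,0,0.45],[0,0,0.15,0,0,0,0.7],[0,0,0.15,0,0,0,1],[0,0,0.15,0,0,0,1],[0,0,0.15,0,0,0,1],[0,0,-3,0,0,0,1],[0,0,-9,0,0,0,1],[0,0,-13,0,0,0,1],[0,0,-13,0,0,0,1],[0,0,-13,0,0,0,1]]]}'; python3 go.py 572.5 211.8 130 48
python3 - <<'E'
from h import *
s=eyes.snapshot("wrist"); cv2.imwrite("pics/w8.png",s["img"][:,:,::-1])
E
```

```text
time: 22.8
tool_pos: [421.7, 362.3, 141.7]
tcp_rot: [-180.0, -0.0, 138.3]
ft_force: [-1.3, 0.5, -0.6]
finger_gap: 85.2
grip_force: 0.0
shift cm [-21.27  -1.21   1.16] rz 0.005 tilt fix [-0.     0.001] ydir 48.3 p [421.7 362.3 141.7]
```

View pics/w8.png

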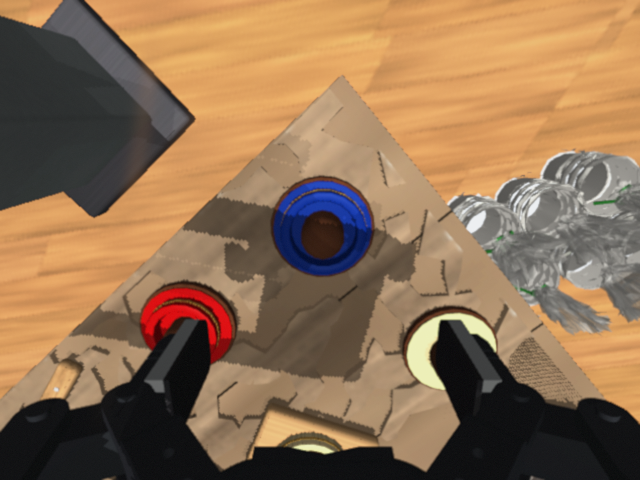

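Blue lies flat round its stub at (323,228). Now ivory.

```bash
python3 -m handwheel '{"series":[[[-21.2,-1.2,1,0,0,0,1],[-21.2,-1.2,1,0,0,0,1],[-21.2,-1.2,1,0,0,0,1],[-21.2,-1.2,1,0,0,0,1],[-21.2,-1.2,5,0,0,0,1],[-21.2,-1.2,9,0,0,0,1],[-21.2,-1.2,11,0,0,0,1],[-21.2,-1.2,11,0,0,0,1],[-21.2,-1.2,11,0,0,0,1],[-21.2,-1.2,11,0,0,0,1]]]}'; python3 go.py 572.5 211.8 11 48
```

```text
time: 24.1
tool_pos: [573.8, 213.1, 34.5]
tcp_rot: [179.8, 0.1, 138.3]
ft_force: [0.2, 0.2, -0.2]
finger_gap: 85.3
grip_force: 0.0
shift cm [ 0.01 -0.19  2.35] rz 0.005 tilt fix [ 0.004 -0.003] ydir 48.3 p [573.8 213.1  34.5]
```

```bash
python3 -m handwheel '{"series":[[[0,-0.1,1,0,0,0,1],[0,-0.1,2,0,0,0,1],[0,-0.1,2.1,0,0,0,1],[0,-0.1,2.1,0,0,0,0.9],[0,-0.1,2.1,0,0,0,0.75],[0,-0.1,2.1,0,0,0,0.6],[0,-0.1,2.1,0,0,0,0.55],[0,-0.1,2.1,0,0,0,0.55],[0,-0.1,2.1,0,0,0,0.55]]]}' 30; python3 -m handwheel '{"series":[[[0,0,-0.8,0,0,0,0.55],[0,0,-1.6,0,0,0,0.55],[0,0,-3,0,0,0,0.55],[0,0,-7,0,0,0,0.55],[0,0,-10,0,0,0,0.55],[0,0,-10,0,0,0,0.55],[0,0,-10,0,0,0,0.55]]]}'; python3 go.py 566.7 370.8 110 48
python3 - <<'E'
from h import *
s=eyes.snapshot("wrist"); cv2.imwrite("pics/w9.png",s["img"][:,:,::-1])
E
```

```text
time: 25.22
tool_pos: [572.2, 211.9, 11.9]
tcp_rot: [179.9, 0.0, 138.3]
ft_force: [0.6, -0.2, 4.8]
finger_gap: 63.9
grip_force: 33.9
time: 26.1
tool_pos: [571.3, 211.7, 111.0]
tcp_rot: [-180.0, -0.0, 138.3]
ft_force: [0.3, -0.2, 0.1]
finger_gap: 63.2
grip_force: 33.3
shift cm [10.93 11.57  0.1 ] rz 0.005 tilt fix [-0.  0.] ydir 48.3 p [571.3 211.7 111. ]
```

View pics/w9.png

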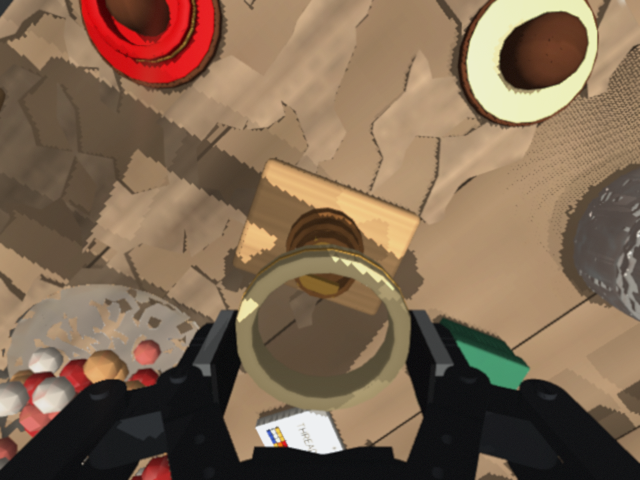

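Ivory is held at (323,330) and the tower is bare. Now to the ivory form.

```bash
python3 -m handwheel '{"series":[[[10.9,11.6,0,0,0,0,0.55],[10.9,11.6,0,0,0,0,0.55],[10.9,11.6,0,0,0,0,0.55],[10.9,11.6,0,0,0,0,0.55],[10.9,11.6,0,0,0,0,0.55],[10.9,11.6,0,0,0,0,0.55],[10.9,11.6,0,0,0,0,0.55]]]}'; python3 go.py 566.7 370.8 10.5 48
python3 - <<'E'
from h import *
s=eyes.snapshot("wrist"); cv2.imwrite("pics/w10.png",s["img"][:,:,::-1])
f=[566.7,370.8]; print(px(s,[[f[0]+35.5*np.cos(a),f[1]+35.5*np.sin(a),12] for a in np.arange(0,6.3,.1)])[:].min(0),px(s,[[f[0]+35.5*np.cos(a),f[1]+35.5*np.sin(a),12] for a in np.arange(0,6.3,.1)])[:].max(0))
E
```

```text
time: 27.02
tool_pos: [567.7, 369.8, 111.2]
tcp_rot: [-180.0, 0.0, 138.2]
ft_force: [0.2, 1.0, -0.9]
finger_gap: 63.0
grip_force: 33.3
shift cm [1.400e-01 1.000e-02 1.007e+01] rz 0.004 tilt fix [-0.  0.] ydir 48.2 p [567.7 369.8 111.2]
[268.36218361 186.25931882] [378.51583975 291.09372841]
```

View pics/w10.png

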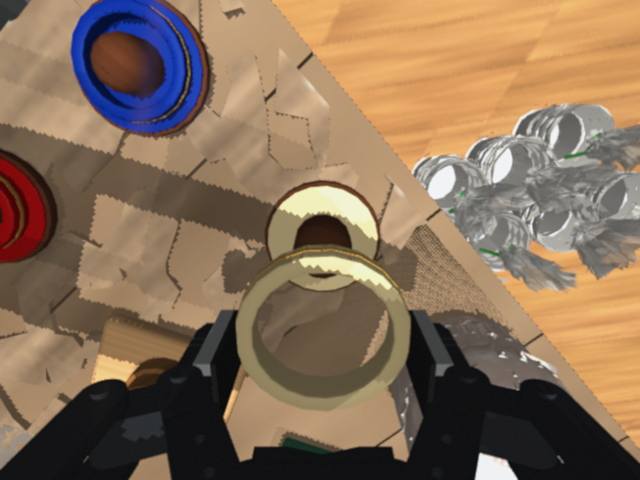

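```bash
python3 - <<'E'
from h import *
a=eyes.snapshot("top");b=eyes.snapshot("scene")
c1,d1=ray(a,(162,117));c2,d2=ray(b,(358,145))
t=np.linalg.lstsq(np.c_[d1,-d2],c2-c1,rcond=None)[0]; X=(c1+d1*t[0]+c2+d2*t[1])/2; print(X, c1+d1*t[0]-c2-d2*t[1])
print("rim",w(a,(134,117),X[2]),w(a,(162,145),X[2]), w(a,(190,117),X[2]))
E
```

```text
[711.32587843 376.44515951  79.44793371] [-1.10269688  0.37530978 -0.37125247]
rim [711.68267477 423.41443625  79.44793371] [661.20118322 375.74694985  79.44793371] [709.66975996 329.56610416  79.44793371]
```

The felt spans about 266 to 380 px, as predicted, and the tin is clear of the gripper. Lowering.

```bash
python3 -m handwheel '{"series":[[[0.1,0,5,0,0,0,0.55],[0.1,0,8.4,0,0,0,0.55],[0.1,0,9.7,0,0,0,0.55],[0.1,0,9.9,0,0,0,0.55],[0.1,0,9.9,0,0,0,0.55],[0.1,0,9.9,0,0,0,0.55],[0.1,0,9.9,0,0,0,0.55]]]}'; python3 go.py 566.7 370.8 10.5 48
```

```text
time: 28.05
tool_pos: [567.4, 372.0, 13.6]
tcp_rot: [179.9, 0.0, 138.3]
ft_force: [0.2, 0.0, -0.9]
finger_gap: 63.4
grip_force: 33.3
shift cm [-0.03 -0.14  0.31] rz 0.005 tilt fix [ 0.002 -0.002] ydir 48.3 p [567.4 372.   13.6]
```

```bash
python3 -m handwheel '{"series":[[[0,0,0.15,0,0,0,0.55],[0,0,0.15,0,0,0,0.55],[0,0,0.15,0,0,0,0.8],[0,0,0.15,0,0,0,1],[0,0,0.15,0,0,0,1],[0,0,0.15,0,0,0,1],[0,0,-3,0,0,0,1],[0,0,-9,0,0,0,1],[0,0,-15,0,0,0,1],[0,0,-21,0,0,0,1],[0,0,-21,0,0,0,1],[0,0,-21,0,0,0,1]]]}'
python3 - <<'E'
from h import *
s=eyes.snapshot("wrist"); t=eyes.snapshot("top")["img"]
cv2.imwrite("pics/c11.png",np.hstack([cv2.resize(s["img"],(440,330)),cv2.resize(t[185:315,150:290],(355,330))])[:,:,::-1])
E
```

```text
time: 29.55
tool_pos: [566.7, 371.6, 222.3]
tcp_rot: [180.0, 0.0, 138.3]
ft_force: [-0.3, 1.6, -0.2]
finger_gap: 85.0
grip_force: 0.0
```

View pics/c11.png

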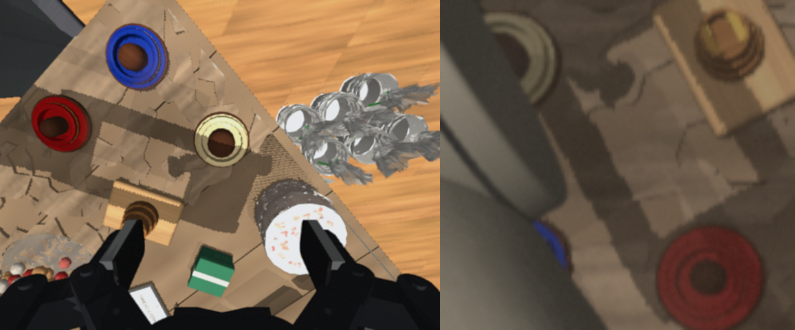

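All three bangles lie flat round their stubs: red (60,123), blue (136,56) and ivory (221,139). The knob was left upright in the dish, so I'm handing in.

```bash
python3 - <<'E'
from h import *
print(r.hand_in())
E
```

```text
the job is handed in; nothing more can be done
None
```

I handed the job in after about 30 s of robot time: the camera showed the knob standing in the white dish, and the red, blue and ivory bangles lying flat round the stubs of their own forms; hand-in returned no verdict.

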